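# Dip two pump valve balls with the tank's lift

## Robot

A 6-joint arm with a two-finger parallel gripper is mounted at the origin on a cart in front of the work surface, level with it; the furniture and walls round the work are solid. World frame = base frame: x ahead of the robot, y to its left, z up, the work surface at z = 0. Lengths are in mm, angles in rad, forces in N, time in s.
With the tool pointing down it reaches from about 300 to 775 mm from the base axis. Payload 14.6 kg.
Tool frame: the origin (TCP) lies on the centre line of the jaws, within the pads' length; the fingertips stand 14 mm ahead of it and the grasp point (between the pads) lies 5 mm behind it; z points along the fingers, y is the line along which they close (so a half turn about z gives the same grasp; the last joint's range is limited). The gripper opens to 94 mm and grips with 3 to 60 N. Pads are 16 mm wide; open, the fingers measure 119 mm over their backs; the gripper's body (75 mm by 177 mm) begins 78 mm behind the grasp point.
Start: joints at [1.219, 0.3, 1.521, -0, 1.321, -0.067], TCP at [154.529, 527.835, 219.446] pointing down, gripper open.
Joint ranges: [-3.03, 3.03], [-0.79, 2.21], [0.23, 2.52], [-1.04, 4.18], [0, 3.07], [-2.55, 2.55]. Speed limits (rad/s): [2.22, 2.22, 2.57, 3.14, 3.14, 3.14].

## Interface

Orientations are given as [roll, pitch, yaw] about the fixed x, y, z axes, in that order (R = Rz(yaw) Ry(pitch) Rx(roll)).
In Python, from cell import env gives the robot as it stands.
- The arm moves only by the tool play_rows, never from a script. Its argument "series" is a list of rows, each an object of numbers: "hand": the closure, from 0 (fully open) to 1 (shut); "tx", "ty", "tz": the shift along the tool's x, y, z as a fraction of full scale; "ax", "ay", "az": the turn, a rotation vector about the tool's x, y, z as a fraction of full scale. A call has 1 to 10 rows; each row is the pose to reach, as a shift and turn from the pose commanded when the call began, along the tool's axes at that moment; what a row does not reach only later rows make up. Full scale, the value 1, is 100 mm for a shift and 60 degrees for a turn. A row lasts 1/12 s, in which the tool goes at most 41.7 mm and 7.16 degrees, less where a joint would pass 70% of its speed; a pose out of reach is approached as far as the arm can. A call with a number of a shift or a turn outside -1 to 1 is refused whole. A call with a gripper value outside its range is refused whole. The fingers move at their own pace and stop on an object; the grip force is fixed at half the most. Time passes only in rows, so rows that repeat a pose let the fingers close. It gives the time, the measured TCP pose, the force, the opening and the grip force at its end, in the units of the state.
- env.sense(): the state, without advancing time (a new reading comes with each control period).
- env.capture(name): name is "scene" or "top"; returns the picture (384x512x3 uint8, blue, green, red); there is no depth.
- env.camera_params(name): a dict with "fx", "fy", "cx", "cy" (pixels), "D" ([k1, k2, p1, p2, k3] as OpenCV has them; the pictures are not rectified), "eye" and "rotation" of the camera in the world. Camera axes: x right, y down, z forward; pixel columns grow to the right and rows downward; lengths in mm; the calibration is good to about 2 mm. A picture is of the moment at which its call begins. camera_params takes no time and is no camera call.
- env.close_job(): hands the job in; it is judged then, once.
The state is a dict: "time_s": time; "joint_positions": joint angles; "qd": joint speeds; "effort": joint torques, N m; "tool_pos": TCP position; "orientation": TCP orientation; "ft_force": force on the tool from outside, world axes, zero at the start; "torque": the same for the moment, N m; "gripper_width": finger opening in mm; "gripper_force": force on a finger pad.
Only numpy, scipy, OpenCV 4.12 (cv2) and the standard library are available. Lean on these libraries where they do the work, as an engineer would, in place of code of your own. Each camera call takes 0.05 s, during which the arm holds its last target. There are 200 camera calls.

## Task

Load the dip tank: raise its lift all the way up by the T handle, press the keeper down, and roll both rubber valve balls gently along their rails onto the raised lift without picking them up. Then lower the lift slowly by its handle until it stands on the bottom with both balls resting in its cradles, and let go. Do not bang or squeeze the balls, and leave the two cartridges and the jar where they stand.

Things in the scene. Friction and masses are not known exactly. Their poses are not given: they have to be found in the camera images.
- dip_tank: Stainless dip tank with a wire drain rack on its left side: one fixed unit, turned somewhat on the table. Origin: centre of the tank's underside; x points from its front (robot side) to its back, y from the tank along the rack, z up. Tank 156 (x) x 114 (y) x 150 high, walls 3, empty, rim roll up to z = 154.
- rack (a point): Middle of the rack, at (0, 158, 160) in dip_tank's frame, same axes. Two lanes along y, centred at x = -34 and +34, each of two 6 mm rods 34 apart (rod axes at this height, z = 160), from y = 60 at the tank's rim to an end stop at y = 256 that stands up to z = 189 (dip_tank's frame). A ball on the rack has its centre at z = 188.
- ball_near: Black rubber valve ball, 60 mm in diameter, about 0.2 kg, lying on the rack's front lane (x = -34 in dip_tank's frame), somewhere beyond the keeper. Origin: its centre; its axes turn as it rolls. Rolls with a little resistance and soon stops by itself.
- ball_far: The same kind of ball (60 mm) on the rack's back lane (x = +34 in dip_tank's frame). Origin: its centre.
- lift (a joint): Height of the lift above its lowest place: 0 = standing on the bottom, 0.125 m = fully up, its cradle level with the rack. It starts somewhere in the lower half, is stiff (about 9 N of friction) and stays where it is left, loaded or not.
- cradle (a point): Point on the lift midway between its two cradles, at (0, 0, 34 mm + lift) in dip_tank's frame, same axes. The cradles (6 mm rods) carry on the rack's lanes, from y = +50 (rod axes at this height) down into an 8 mm deep hollow about y = 0, to an end stop at y = -38. A ball resting in its cradle has its centre 20 above this point, y between -8 and +12.
- lift_handle (a point): Middle of the lift's T handle, a black round bar 14 mm thick and 100 mm long, level, lying along dip_tank's x axis; at (0, -47.5, 199 mm + lift) in dip_tank's frame. It stands on a 30 x 5 mm upright strap inside the tank's end wall, so it can be pinched or pressed from above.
- keeper (a joint): How far the keeper is pressed down: 0 = up, two 8 mm pins stand up between the rods of both lanes at y = 80 of dip_tank's frame and bar the way (tops at z = 182); 0.028 m = fully down, pins below the rails. About 4 N of friction; it stays where it is left.
- keeper_pad (a point): Centre of the top of the keeper's black square thumb pad (36 x 36 mm) at the front of the rack, at (-95, 80, 193 mm - keeper) in dip_tank's frame. Press it straight down by 28 mm.
- cartridge_front: White twin-tube cartridge, 50 x 94 x 264 mm high, standing loose on the table between the robot and the tank; a bystander, topples easily. Origin: centre of its underside.
- cartridge_back: The same kind of white cartridge (50 x 94 x 264 mm high) standing loose behind the rack; a bystander. Origin: centre of its underside.
- jar: White grease jar with yellow lid, 66 mm across, 68 high, standing behind the tank; a bystander. Origin: centre of its underside.

How it is judged (in metres and radians):
On the way, in this order (a step that is already met when the one before it is completed fails the run):
1. the lift is raised fully (within 10 mm) while both balls are still on the rack (value of joint lift above 0.115 m and y of each of ball_near, ball_far in the frame of dip_tank above 0.06 m), for 0.2 s.
2. both balls lie in the cradles of the raised lift (value of joint lift above 0.11 m and z of ball_near in the frame of cradle between 0.012 and 0.03 m and y of ball_near in the frame of cradle between -0.025 and 0.025 m and x of ball_near in the frame of cradle between -0.05 and 0.05 m and z of ball_far in the frame of cradle between 0.012 and 0.03 m and y of ball_far in the frame of cradle between -0.025 and 0.025 m and x of ball_far in the frame of cradle between -0.05 and 0.05 m), for 0.2 s.
At the end, for the whole second after the job is handed in: The lift stands at the bottom of the tank (within 8 mm) with both balls at rest in its cradles (centres 12 to 30 mm above the cradle point and within 25 mm of it along the lane) (value of joint lift below 0.008 m and linear speed of each of ball_near, ball_far below 0.03 m/s and z of ball_near in the frame of cradle between 0.012 and 0.03 m and y of ball_near in the frame of cradle between -0.025 and 0.025 m and x of ball_near in the frame of cradle between -0.05 and 0.05 m and z of ball_far in the frame of cradle between 0.012 and 0.03 m and y of ball_far in the frame of cradle between -0.025 and 0.025 m and x of ball_far in the frame of cradle between -0.05 and 0.05 m); the robot touches nothing.
It fails at once if a ball is banged or squeezed (more than 20 N on it) (contact force between any of ball_near, ball_far and anything else above 20 N).
It fails at once if a ball is picked up (more than 25 mm above the rails) (z of any of ball_near, ball_far in the frame of dip_tank above 0.213 m).
It fails at once if the lift is let down faster than 0.25 m/s (velocity of joint lift below -0.25 m/s).
It fails at once if a cartridge or the jar is shifted by more than 30 mm or toppled (distance of any of cartridge_front, cartridge_back, jar from where it was at the start of the episode above 0.03 m or angle between any of cartridge_front, cartridge_back, jar's own z axis and vertical above 0.3 rad).
It also fails if it takes over 72 s, if anything falls off the work surface, if the arm or the gripper's body presses on something with over 40 N, if the wrist force passes 120 N, or if a joint passes its speed limit or range.

## Working session

There is one attempt and no reset: what is moved stays moved. The work goes in short steps, Python scripts to look and compute and a tool call to move; the robot and the scene stay as the last step left them, time stands still between calls to the robot, and variables do not carry over. Pictures are saved under pics/ and viewed, at most 10 in all, crops included, and the job is handed in when it is done.

Besides the shell and the picture viewer there is one more tool, called after ">>>" as name([rows], argument=value, ...), one row to a line, values as JSON. play_rows: Moves the arm, as the interface text tells. Shift numbers are shares of 100 mm and turn numbers shares of 60 degrees, none past 1 either way. Its arguments: {"type":"object","properties":{"series":{"type":"array","items":{"type":"object","properties":{"hand":{"type":"number"},"tx":{"type":"number","minimum":-1,"maximum":1},"ty":{"type":"number","minimum":-1,"maximum":1},"tz":{"type":"number","minimum":-1,"maximum":1},"ax":{"type":"number","minimum":-1,"maximum":1},"ay":{"type":"number","minimum":-1,"maximum":1},"az":{"type":"number","minimum":-1,"maximum":1}}}}},"required":["series"]}

```bash
mkdir -p pics; python3 - <<'E'
from cell import env
import cv2,numpy as np
for n in("scene","top"):
    cv2.imwrite(f"pics/{n}0.png",env.capture(n)); print(n,env.camera_params(n))
s=env.sense();print(s)
E
```

```text
scene {'fx': 495.5399830772654, 'fy': 495.5399830772654, 'cx': 262.49865067551593, 'cy': 197.00314199773672, 'D': array([-0.19543382,  0.        ,  0.        ,  0.        ,  0.        ]), 'eye': array([ 234.98230778, -417.54188919,  869.46624304]), 'rotation': array([-2.33920026, -0.01668602, -0.39469945])}
top {'fx': 425.864631797029, 'fy': 425.864631797029, 'cx': 253.15594846113106, 'cy': 186.36984204428427, 'D': array([0.02789578, 0.        , 0.        , 0.        , 0.        ]), 'eye': array([ 508.47660932,  258.43390904, 1048.71701478]), 'rotation': array([-3.1117525 , -0.00481936, -1.59924985])}
{'time_s': 0.1, 'joint_positions': array([ 1.21937483e+00,  3.00406551e-01,  1.52150223e+00, -9.18265311e-06,
        1.32071121e+00, -6.66369194e-02]), 'qd': array([ 2.98587220e-04, -2.00248388e-03, -1.02219440e-03,  1.24457357e-04,
       -5.08495645e-04,  7.74512600e-05]), 'effort': array([ 2.46307158e-03, -5.32634676e+01, -3.53290594e+01,  7.10313278e-02,
        2.34682899e-02, -4.53499297e-06]), 'tool_pos': array([154.47225282, 527.6351008 , 218.95508827]), 'orientation': array([-3.14056700e+00, -5.95329659e-05,  2.85681032e+00]), 'ft_force': array([ 0.86659472, -0.56641477, -0.20252063]), 'torque': array([ 0.03257882, -0.03631355, -0.02232793]), 'gripper_force': 0.0, 'gripper_width': 93.75611719069737}
```

View pics/scene0.png

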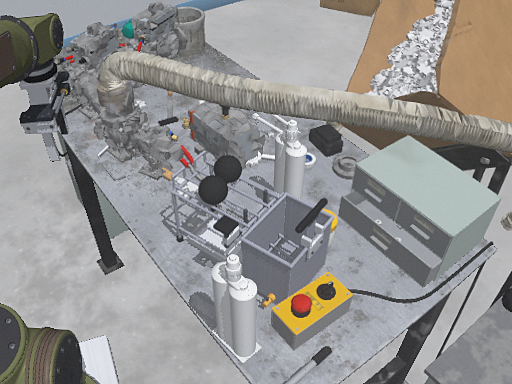

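View pics/top0.png

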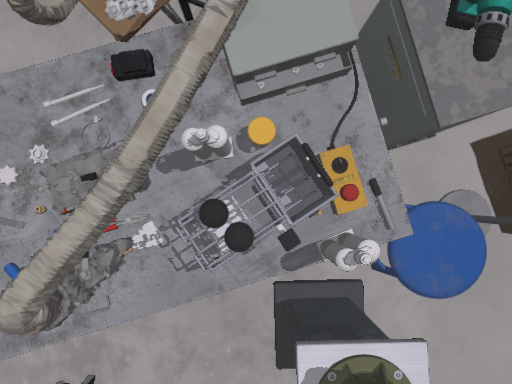

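The scene picture shows the balls at (212,190) and (228,168), the pad at (227,228) and the handle at (312,215). In the top picture the balls are at (239,237) and (213,213), the pad at (289,240) and the handle at (318,166). Next I'll measure these with masks.

```bash
cat > h.py <<'E'
import cv2,numpy as np
from cell import env
from scipy.spatial.transform import Rotation as R
def cam(n):
    p=env.camera_params(n);K=np.array([[p['fx'],0,p['cx']],[0,p['fy'],p['cy']],[0,0,1]])
    return K,np.array(p['D']),np.array(p['eye']),R.from_euler('xyz',p['rotation']).as_matrix()
def ray(n,uv):
    K,D,e,M=cam(n);q=cv2.undistortPoints(np.array(uv,float).reshape(1,1,2),K,D)[0,0]
    d=M@[q[0],q[1],1];return e,d/np.linalg.norm(d)
def onz(n,uv,z):
    e,d=ray(n,uv);return e+d*(z-e[2])/d[2]
def tri(a,b):
    e1,d1=ray('scene',a);e2,d2=ray('top',b)
    s=np.linalg.lstsq(np.c_[d1,-d2],e2-e1,rcond=None)[0]
    p,q=e1+s[0]*d1,e2+s[1]*d2;return (p+q)/2,np.linalg.norm(p-q)
def proj(n,P):
    K,D,e,M=cam(n);return cv2.projectPoints((np.atleast_2d(P)-e)@M,np.zeros(3),np.zeros(3),K,D)[0][:,0]
def blobs(im,box,th=50,amin=60):
    x0,y0,x1,y1=box;m=(im[y0:y1,x0:x1].max(2)<th).astype(np.uint8)
    m=cv2.morphologyEx(m,cv2.MORPH_OPEN,np.ones((3,3)))
    for c in cv2.findContours(m,0,2)[0]:
        if cv2.contourArea(c)>amin:
            c=c+[x0,y0];r=cv2.minAreaRect(c);(cx,cy),rad=cv2.minEnclosingCircle(c)
            print(np.round(cv2.contourArea(c)),'rect',np.round(r[0],1),np.round(r[1],1),round(r[2],1),'circ',round(cx,1),round(cy,1),round(rad,1))
E
python3 - <<'E'
from h import *
for n,b in(("scene",(180,130,350,260)),("top",(180,130,345,270))):
    im=cv2.imread(f"pics/{n}0.png");print(n);blobs(im,b)
im=cv2.imread("pics/top0.png")[125:275,165:365];a=cv2.resize(im,None,fx=3,fy=3,interpolation=2)
cv2.imwrite("pics/crop.png",a)
E
```

```text
scene
top
176.0 rect [234.2 238. ] [28.5 18.8] 70.8 circ 238.5 236.5 14.3
279.0 rect [211.6 213.8] [28.1 24.5] 59.0 circ 213.2 212.8 14.3
```

View pics/crop.png

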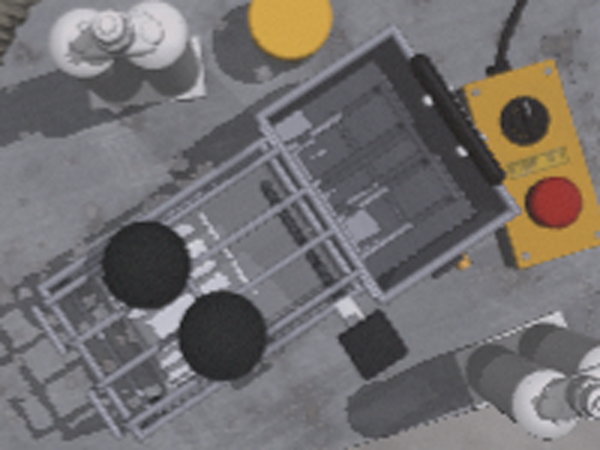

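The crop (offset 165,125, scale 3) gives top-view pixels for the rim corners: (296.7,134.3), (337.3,195.7), (252.3,165) and (292.3,224.3). The pad is at (289.3,240), and the handle ends are at (304,144) and (331,185).

```bash
python3 - <<'E'
from h import *
im=cv2.imread("pics/scene0.png");blobs(im,(180,130,350,260),70,40)
print('top');blobs(cv2.imread("pics/top0.png"),(180,130,345,270),70,40)
C=[onz('top',p,154)[:2] for p in((296.7,134.3),(337.3,195.7),(252.3,165),(292.3,224.3))]
bk,fr,bkr,frr=C
x=(bk-fr+bkr-frr)/2;y=(bkr-bk+frr-fr)/2
print('corners',np.round(C,1),'len',np.linalg.norm(x),np.linalg.norm(y),'yaw x',np.degrees(np.arctan2(x[1],x[0])),'yaw y',np.degrees(np.arctan2(y[1],y[0]))-90,'c',np.mean(C,0))
print('pad',onz('top',(289.3,240),193),'bn',onz('top',(239,237),188),'bf',onz('top',(213.7,213.3),188))
cv2.imwrite("pics/crop2.png",cv2.resize(im[130:280,165:365],None,fx=4,fy=4,interpolation=2))
E
```

```text
260.0 rect [225.7 224.8] [18.  18.4] 38.7 circ 225.5 224.5 11.8
262.0 rect [311.2 215.7] [ 8.3 43.3] 42.0 circ 311.0 215.5 21.6
1172.0 rect [220.1 179.6] [28.8 53.6] 36.9 circ 219.7 179.3 26.8
590.0 rect [325.  142.5] [25. 32.] 90.0 circ 325.5 140.0 18.4
top
268.0 rect [288.8 239.5] [17.8 16.9] 56.3 circ 288.5 239.5 11.1
640.0 rect [238.8 236.8] [29.  28.3] 45.0 circ 238.7 236.7 14.9
622.0 rect [213. 213.] [28. 28.] 90.0 circ 213.2 213.0 14.6
116.0 rect [338.  164.5] [13. 12.] 90.0 circ 339.0 164.7 7.5
828.0 rect [312.  166.3] [67.1 16.4] 56.3 circ 309.5 168.0 33.7
corners [[642.3 158.4]
 [510.5  77.3]
 [580.1 253.9]
 [453.2 173.6]] len 152.47160196122584 112.96619537231382 yaw x 31.96714684233679 yaw y 31.91284754150206 c [546.50589606 165.79701646]
pad [424.45561035 184.29856754 193.        ] bn [432.88865219 284.95318097 188.        ] bf [481.98237719 334.63869738 188.        ]
```

View pics/crop2.png

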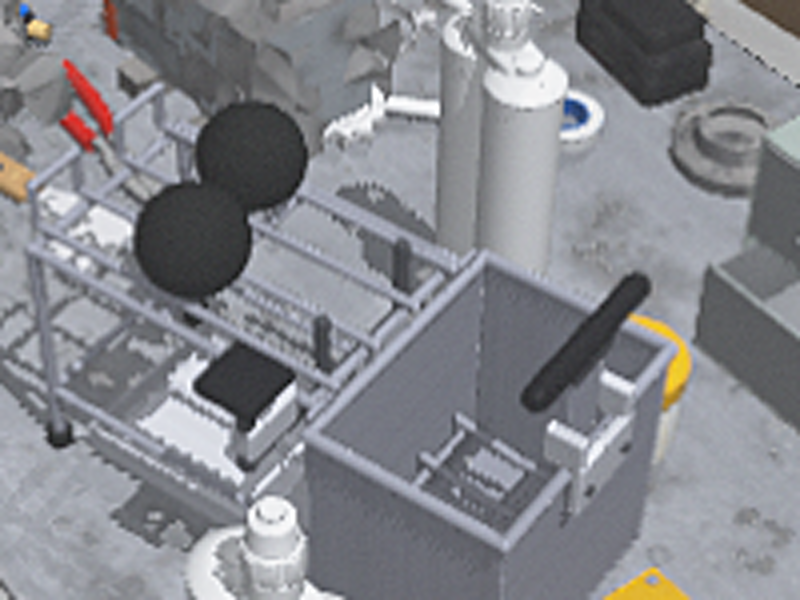

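The crop (offset 165,130, scale 4) shows the keeper up, with two pins standing. The lift is low, its handle running from about (298,231) to (326,200). The rim corners give the tank pose: yaw 32°, centre (546.5,165.8).

```bash
cat >> h.py <<'E'
Y=np.radians(32);C0=np.array([546.6,166.0])
X,Yv=np.array([np.cos(Y),np.sin(Y)]),np.array([-np.sin(Y),np.cos(Y)])
def w(x,y,z): return np.r_[C0+x*X+y*Yv,z]
def tf(P): d=np.asarray(P)[:2]-C0;return np.r_[d@X,d@Yv,P[2]]
def go(P,yaw):
    "print shift (x100mm, tool axes) and az turn to reach P,yaw(deg) pointing down"
    s=env.sense();M=R.from_euler('xyz',s['orientation'])
    d=M.inv().apply(P-s['tool_pos']);T=R.from_euler('xyz',[np.pi,0,np.radians(yaw)])
    r=np.degrees((M.inv()*T).as_rotvec())/60
    print('target',np.round(P,1),'now',np.round(s['tool_pos'],1),'tank',np.round(tf(s['tool_pos']),1),'rpy',np.round(np.degrees(s['orientation']),1),'t',round(s['time_s'],2),'F',np.round(s['ft_force'],1))
    print('shift',np.round(d/100,3),'turn',np.round(r,3))
E
python3 - <<'E'
from h import *
h,g=tri((311.2,215.7),(317.8,164.8));print('handle',h,g,tf(h))
for L in(0,20,40,60):print(L,proj('scene',[w(-50,-47.5,199+L),w(50,-47.5,199+L)]).round(0).tolist(),proj('top',[w(-50,-47.5,199+L),w(50,-47.5,199+L)]).round(0).tolist())
print('cart', [tf(onz('top',p,230)).round() for p in((335,250),(367,250),(194,139),(217,136))])
go(w(0,-47.5,340),32)
E
```

```text
handle [571.30535524 125.85132227 213.40100695] 1.6972373895237898 [ -0.32422829 -47.13985338 213.40100695]
0 [[297.0, 237.0], [325.0, 206.0]] [[331.0, 186.0], [303.0, 145.0]]
20 [[298.0, 230.0], [326.0, 198.0]] [[332.0, 186.0], [304.0, 143.0]]
40 [[298.0, 222.0], [327.0, 191.0]] [[334.0, 186.0], [305.0, 142.0]]
60 [[299.0, 214.0], [328.0, 183.0]] [[337.0, 185.0], [307.0, 141.0]]
cart [array([-153.,   19.,  230.]), array([-187.,  -32.,  230.]), array([174., 126., 230.]), array([154.,  86., 230.])]
target [571.8 125.7 340. ] now [154.5 527.6 219. ] tank [-140.9  514.5  219. ] rpy [-179.9   -0.   163.7] t 0.1 F [ 0.9 -0.6 -0.2]
shift [-5.134 -2.686 -1.208] turn [-1.000e-03  1.000e-03  2.195e+00]
```

>>> play_rows([
  {"tz":-1,"tx":-0.3,"ty":-0.15},
  {"tz":-1,"tx":-0.6,"ty":-0.3},
  {"tz":-1,"tx":-1,"ty":-0.52},
  {"tz":-1,"tx":-1,"ty":-0.52},
])

```text
$.series[0]: bad value
```

>>> play_rows([
  {"tz":-0.2,"tx":-0.4,"ty":-0.2},
  {"tz":-0.2,"tx":-0.8,"ty":-0.4},
  {"tz":-0.2,"tx":-1,"ty":-0.52},
])

```text
$.series[0]: bad value
```

>>> play_rows([
  {"tx":-0.4,"ty":-0.2},
  {"tx":-0.8,"ty":-0.4},
  {"tx":-1,"ty":-0.52},
])

```text
$.series[0]: bad value
```

>>> play_rows([
  {"tx":-0.4,"ty":-0.2},
  {"tx":-0.8,"ty":-0.4},
  {"tx":-1,"ty":-0.52,"az":1},
  {"tx":-1,"ty":-0.52,"az":1},
  {"tx":-1,"ty":-0.52,"az":1},
  {"tx":-1,"ty":-0.52,"az":1},
  {"tx":-1,"ty":-0.52,"az":1},
  {"tx":-1,"ty":-0.52,"az":1},
  {"tx":-1,"ty":-0.52,"az":1},
  {"tx":-1,"ty":-0.52,"az":1},
])

```text
$.series[0]: bad value
```

```bash
python3 -c "
from h import *
go(w(0,-47.5,340),32)"
```

```text
target [571.8 125.7 340. ] now [154.5 527.6 219. ] tank [-140.9  514.5  219. ] rpy [-179.9   -0.   163.7] t 0.1 F [ 0.9 -0.6 -0.2]
shift [-5.134 -2.686 -1.208] turn [-1.000e-03  1.000e-03  2.195e+00]
```

All seven keys seem to be required in each row.

>>> play_rows([
  {"hand":0,"tx":-0.3,"ty":-0.15,"tz":-1,"ax":0,"ay":0,"az":0},
  {"hand":0,"tx":-0.6,"ty":-0.3,"tz":-1,"ax":0,"ay":0,"az":0},
  {"hand":0,"tx":-1,"ty":-0.52,"tz":-1,"ax":0,"ay":0,"az":0},
  {"hand":0,"tx":-1,"ty":-0.52,"tz":-1,"ax":0,"ay":0,"az":0},
])

```text
time_s: 0.43
tool_pos: [236.7, 448.8, 321.0]
orientation: [3.14, 0.001, 2.858]
ft_force: [0.7, 0.4, -0.4]
gripper_width: 93.7
gripper_force: 0.0
```

>>> play_rows([
  {"hand":0,"tx":-0.4,"ty":-0.2,"tz":-0.2,"ax":0,"ay":0,"az":0},
  {"hand":0,"tx":-0.8,"ty":-0.4,"tz":-0.2,"ax":0,"ay":0,"az":0},
  {"hand":0,"tx":-1,"ty":-0.52,"tz":-0.2,"ax":0,"ay":0,"az":0},
])

```text
time_s: 0.68
tool_pos: [318.8, 370.2, 340.4]
orientation: [3.14, 0.001, 2.857]
ft_force: [0.3, 1.5, -0.9]
gripper_width: 94.0
gripper_force: 0.0
```

>>> play_rows([
  {"hand":0,"tx":-0.4,"ty":-0.2,"tz":0,"ax":0,"ay":0,"az":0},
  {"hand":0,"tx":-0.8,"ty":-0.4,"tz":0,"ax":0,"ay":0,"az":0},
  {"hand":0,"tx":-1,"ty":-0.52,"tz":0,"ax":0,"ay":0,"az":0},
])

```text
time_s: 0.93
tool_pos: [400.4, 291.5, 339.2]
orientation: [-3.141, -0.0, 2.856]
ft_force: [0.9, 0.3, 0.7]
gripper_width: 94.1
gripper_force: 0.0
```

>>> play_rows([
  {"hand":0.3,"tx":-0.4,"ty":-0.2,"tz":0,"ax":0,"ay":0,"az":0.12},
  {"hand":0.3,"tx":-0.8,"ty":-0.4,"tz":0,"ax":0,"ay":0,"az":0.24},
  {"hand":0.3,"tx":-1,"ty":-0.52,"tz":0,"ax":0,"ay":0,"az":0.36},
  {"hand":0.3,"tx":-1,"ty":-0.52,"tz":0,"ax":0,"ay":0,"az":0.48},
  {"hand":0.3,"tx":-1,"ty":-0.52,"tz":0,"ax":0,"ay":0,"az":0.6},
  {"hand":0.3,"tx":-1,"ty":-0.52,"tz":0,"ax":0,"ay":0,"az":0.72},
  {"hand":0.3,"tx":-1,"ty":-0.52,"tz":0,"ax":0,"ay":0,"az":0.84},
  {"hand":0.3,"tx":-1,"ty":-0.52,"tz":0,"ax":0,"ay":0,"az":0.95},
  {"hand":0.3,"tx":-1,"ty":-0.52,"tz":0,"ax":0,"ay":0,"az":1},
])

```text
time_s: 1.68
tool_pos: [479.9, 215.7, 339.1]
orientation: [-3.141, 0.0, 1.802]
ft_force: [-1.0, -0.8, 0.2]
gripper_width: 65.5
gripper_force: 0.0
```

```bash
python3 -c "
from h import *
go(w(0,-47.5,340),32)"
```

```text
target [571.8 125.7 340. ] now [479.9 215.7 339.1] tank [-30.2  77.5 339.1] rpy [-180.     0.   103.3] t 1.68 F [-1.  -0.8  0.2]
shift [-1.087  0.687 -0.009] turn [-0.     0.     1.188]
```

>>> play_rows([
  {"hand":0.3,"tx":-0.3,"ty":0.2,"tz":0,"ax":0,"ay":0,"az":0.12},
  {"hand":0.3,"tx":-0.6,"ty":0.4,"tz":0,"ax":0,"ay":0,"az":0.24},
  {"hand":0.3,"tx":-1,"ty":0.68,"tz":0,"ax":0,"ay":0,"az":0.36},
  {"hand":0.3,"tx":-1,"ty":0.68,"tz":0,"ax":0,"ay":0,"az":0.48},
  {"hand":0.3,"tx":-1,"ty":0.68,"tz":0,"ax":0,"ay":0,"az":0.6},
  {"hand":0.3,"tx":-1,"ty":0.68,"tz":0,"ax":0,"ay":0,"az":0.72},
  {"hand":0.3,"tx":-1,"ty":0.68,"tz":0,"ax":0,"ay":0,"az":0.84},
  {"hand":0.3,"tx":-1,"ty":0.68,"tz":0,"ax":0,"ay":0,"az":0.95},
  {"hand":0.3,"tx":-1,"ty":0.68,"tz":0,"ax":0,"ay":0,"az":1},
])

```text
time_s: 2.43
tool_pos: [569.7, 134.7, 339.0]
orientation: [-3.141, 0.001, 0.755]
ft_force: [0.1, -0.4, 0.4]
gripper_width: 66.0
gripper_force: 0.0
```

```bash
python3 -c "
from h import *
go(w(0,-47.5,212),32)"
```

```text
target [571.8 125.7 212. ] now [569.7 134.7 339. ] tank [  3.  -38.8 339. ] rpy [-180.     0.    43.3] t 2.43 F [ 0.1 -0.4  0.4]
shift [-0.045  0.08   1.27 ] turn [-0.     0.001  0.188]
```

>>> play_rows([
  {"hand":0.3,"tx":-0.045,"ty":0.08,"tz":0.1,"ax":0,"ay":0,"az":0.1},
  {"hand":0.3,"tx":-0.045,"ty":0.08,"tz":0.3,"ax":0,"ay":0,"az":0.188},
  {"hand":0.3,"tx":-0.045,"ty":0.08,"tz":0.6,"ax":0,"ay":0,"az":0.188},
  {"hand":0.3,"tx":-0.045,"ty":0.08,"tz":0.8,"ax":0,"ay":0,"az":0.188},
  {"hand":0.3,"tx":-0.045,"ty":0.08,"tz":0.9,"ax":0,"ay":0,"az":0.188},
  {"hand":0.3,"tx":-0.045,"ty":0.08,"tz":0.9,"ax":0,"ay":0,"az":0.188},
])

```text
time_s: 2.93
tool_pos: [571.3, 125.7, 247.2]
orientation: [-3.14, 0.004, 0.566]
ft_force: [-1.0, -0.2, 0.1]
gripper_width: 65.6
gripper_force: 0.0
```

```bash
python3 -c "
from h import *
go(w(0,-47.5,209),32)
cv2.imwrite('pics/s1.png',cv2.resize(env.capture('scene')[100:280,200:400],None,fx=3,fy=3))"
```

```text
target [571.8 125.7 209. ] now [571.3 125.7 247.2] tank [ -0.4 -47.2 247.2] rpy [-179.9    0.2   32.4] t 2.93 F [-1.  -0.2  0.1]
shift [0.005 0.003 0.382] turn [-0.001  0.003  0.007]
```

View pics/s1.png

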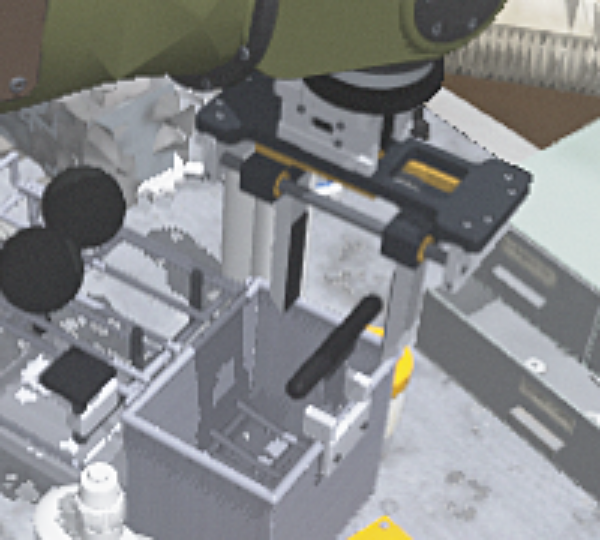

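The picture shows the open fingers above the bar, one on either side of it, with the bar centre near crop (335,345). I'll go down and close.

>>> play_rows([
  {"hand":0.3,"tx":0,"ty":0,"tz":0.2,"ax":0,"ay":0,"az":0},
  {"hand":0.3,"tx":0,"ty":0,"tz":0.38,"ax":0,"ay":0,"az":0},
  {"hand":0.3,"tx":0,"ty":0,"tz":0.38,"ax":0,"ay":0,"az":0},
  {"hand":1,"tx":0,"ty":0,"tz":0.38,"ax":0,"ay":0,"az":0},
  {"hand":1,"tx":0,"ty":0,"tz":0.38,"ax":0,"ay":0,"az":0},
  {"hand":1,"tx":0,"ty":0,"tz":0.38,"ax":0,"ay":0,"az":0},
  {"hand":1,"tx":0,"ty":0,"tz":0.38,"ax":0,"ay":0,"az":0},
  {"hand":1,"tx":0,"ty":0,"tz":0.38,"ax":0,"ay":0,"az":0},
  {"hand":1,"tx":0,"ty":0,"tz":0.38,"ax":0,"ay":0,"az":0},
])

```text
time_s: 3.73
tool_pos: [572.1, 125.9, 211.9]
orientation: [3.141, -0.001, 0.566]
ft_force: [-0.1, -0.6, -0.2]
gripper_width: 28.7
gripper_force: 0.0
```

>>> play_rows([
  {"hand":1,"tx":0,"ty":0,"tz":0,"ax":0,"ay":0,"az":0},
  {"hand":1,"tx":0,"ty":0,"tz":0,"ax":0,"ay":0,"az":0},
  {"hand":1,"tx":0,"ty":0,"tz":0,"ax":0,"ay":0,"az":0},
  {"hand":1,"tx":0,"ty":0,"tz":0,"ax":0,"ay":0,"az":0},
  {"hand":1,"tx":0,"ty":0,"tz":0,"ax":0,"ay":0,"az":0},
  {"hand":1,"tx":0,"ty":0,"tz":0,"ax":0,"ay":0,"az":0},
])

```text
time_s: 4.23
tool_pos: [571.4, 126.8, 211.5]
orientation: [-3.14, 0.0, 0.566]
ft_force: [-4.4, 5.2, 1.9]
gripper_width: 13.0
gripper_force: 30.0
```

Gripped. Now I raise it gently.

>>> play_rows([
  {"hand":1,"tx":0,"ty":0,"tz":-0.08,"ax":0,"ay":0,"az":0},
  {"hand":1,"tx":0,"ty":0,"tz":-0.16,"ax":0,"ay":0,"az":0},
  {"hand":1,"tx":0,"ty":0,"tz":-0.24,"ax":0,"ay":0,"az":0},
  {"hand":1,"tx":0,"ty":0,"tz":-0.32,"ax":0,"ay":0,"az":0},
  {"hand":1,"tx":0,"ty":0,"tz":-0.4,"ax":0,"ay":0,"az":0},
  {"hand":1,"tx":0,"ty":0,"tz":-0.48,"ax":0,"ay":0,"az":0},
  {"hand":1,"tx":0,"ty":0,"tz":-0.56,"ax":0,"ay":0,"az":0},
  {"hand":1,"tx":0,"ty":0,"tz":-0.64,"ax":0,"ay":0,"az":0},
  {"hand":1,"tx":0,"ty":0,"tz":-0.72,"ax":0,"ay":0,"az":0},
  {"hand":1,"tx":0,"ty":0,"tz":-0.8,"ax":0,"ay":0,"az":0},
])

```text
time_s: 5.07
tool_pos: [571.3, 126.8, 289.8]
orientation: [-3.139, 0.003, 0.566]
ft_force: [0.7, 6.8, -11.8]
gripper_width: 12.8
gripper_force: 30.0
```

>>> play_rows([
  {"hand":1,"tx":0,"ty":0,"tz":-0.06,"ax":0,"ay":0,"az":0},
  {"hand":1,"tx":0,"ty":0,"tz":-0.12,"ax":0,"ay":0,"az":0},
  {"hand":1,"tx":0,"ty":0,"tz":-0.17,"ax":0,"ay":0,"az":0},
  {"hand":1,"tx":0,"ty":0,"tz":-0.2,"ax":0,"ay":0,"az":0},
  {"hand":1,"tx":0,"ty":0,"tz":-0.23,"ax":0,"ay":0,"az":0},
  {"hand":1,"tx":0,"ty":0,"tz":-0.23,"ax":0,"ay":0,"az":0},
])

```text
time_s: 5.57
tool_pos: [571.3, 126.8, 313.2]
orientation: [-3.139, 0.002, 0.566]
ft_force: [-3.1, 6.4, -6.7]
gripper_width: 13.2
gripper_force: 30.0
```

```bash
python3 -c "
from h import *
go(w(0,-47.5,320),32)
im=env.capture('scene');cv2.imwrite('pics/s2.png',cv2.resize(im[80:280,160:400],None,fx=3,fy=3))
for L in(110,125):print(proj('scene',[w(-50,-47.5,199+L),w(50,-47.5,199+L)]).round(0).tolist())"
```

```text
target [571.8 125.7 320. ] now [571.3 126.8 313.2] tank [ 2.000e-01 -4.640e+01  3.132e+02] rpy [-1.798e+02  1.000e-01  3.250e+01] t 5.57 F [-3.1  6.4 -6.7]
shift [-0.002  0.011 -0.068] turn [-0.003  0.002  0.008]
[[301.0, 193.0], [331.0, 162.0]]
[[302.0, 186.0], [332.0, 155.0]]
```

View pics/s2.png

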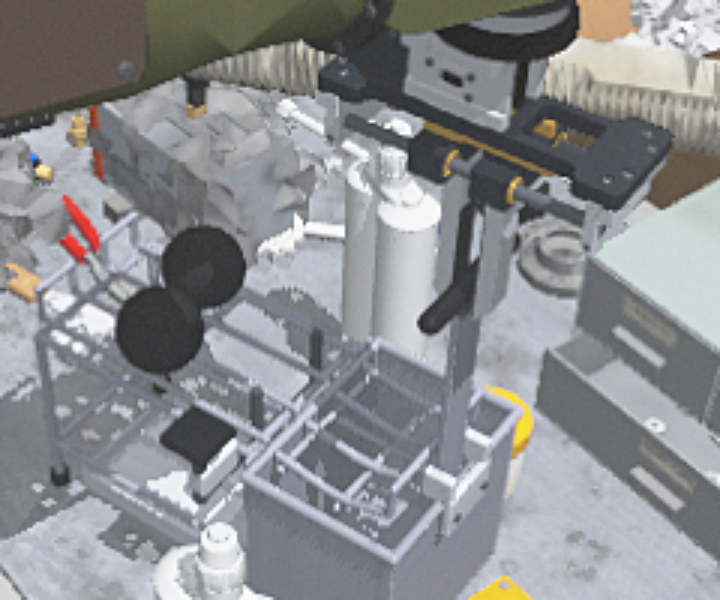

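The lift came up with the handle and is close to the top. I'll feel for the stop in small steps.

>>> play_rows([
  {"hand":1,"tx":0,"ty":0,"tz":-0.02,"ax":0,"ay":0,"az":0},
  {"hand":1,"tx":0,"ty":0,"tz":-0.04,"ax":0,"ay":0,"az":0},
  {"hand":1,"tx":0,"ty":0,"tz":-0.06,"ax":0,"ay":0,"az":0},
  {"hand":1,"tx":0,"ty":0,"tz":-0.06,"ax":0,"ay":0,"az":0},
])

```text
time_s: 5.95
tool_pos: [571.3, 126.8, 318.9]
orientation: [-3.139, 0.003, 0.567]
ft_force: [-2.7, 6.2, -8.0]
gripper_width: 13.0
gripper_force: 30.0
```

>>> play_rows([
  {"hand":1,"tx":0,"ty":0,"tz":-0.02,"ax":0,"ay":0,"az":0},
  {"hand":1,"tx":0,"ty":0,"tz":-0.03,"ax":0,"ay":0,"az":0},
  {"hand":1,"tx":0,"ty":0,"tz":-0.03,"ax":0,"ay":0,"az":0},
])

```text
time_s: 6.2
tool_pos: [571.3, 126.8, 320.6]
orientation: [-3.138, 0.004, 0.566]
ft_force: [0.2, 7.3, -17.2]
gripper_width: 12.9
gripper_force: 30.0
```

>>> play_rows([
  {"hand":1,"tx":0,"ty":0,"tz":-0.02,"ax":0,"ay":0,"az":0},
  {"hand":1,"tx":0,"ty":0,"tz":-0.02,"ax":0,"ay":0,"az":0},
  {"hand":1,"tx":0,"ty":0,"tz":-0.02,"ax":0,"ay":0,"az":0},
])

```text
time_s: 6.45
tool_pos: [571.2, 126.8, 320.8]
orientation: [-3.137, 0.006, 0.566]
ft_force: [3.8, 7.8, -28.7]
gripper_width: 13.1
gripper_force: 30.0
```

The stop is reached at TCP z 320.8. Next I relax, open and lift off.

>>> play_rows([
  {"hand":1,"tx":0,"ty":0,"tz":0.03,"ax":0,"ay":0,"az":0},
  {"hand":0.3,"tx":0,"ty":0,"tz":0.03,"ax":0,"ay":0,"az":0},
  {"hand":0.3,"tx":0,"ty":0,"tz":0.03,"ax":0,"ay":0,"az":0},
  {"hand":0.3,"tx":0,"ty":0,"tz":0.03,"ax":0,"ay":0,"az":0},
  {"hand":0.3,"tx":0,"ty":0,"tz":0.03,"ax":0,"ay":0,"az":0},
  {"hand":0.3,"tx":0,"ty":0,"tz":0.03,"ax":0,"ay":0,"az":0},
  {"hand":0.3,"tx":0,"ty":0,"tz":0.03,"ax":0,"ay":0,"az":0},
  {"hand":0.3,"tx":0,"ty":0,"tz":-0.2,"ax":0,"ay":0,"az":0},
  {"hand":0.3,"tx":0,"ty":0,"tz":-0.4,"ax":0,"ay":0,"az":0},
  {"hand":0.3,"tx":0,"ty":0,"tz":-0.45,"ax":0,"ay":0,"az":0},
])

```text
time_s: 7.28
tool_pos: [572.3, 125.9, 373.7]
orientation: [3.14, -0.004, 0.565]
ft_force: [-0.2, 0.6, 0.9]
gripper_width: 65.3
gripper_force: 0.0
```

```bash
python3 -c "
from h import *
go(w(-88,86,230),122)"
```

```text
target [426.4 192.3 230. ] now [572.3 125.9 373.7] tank [  0.6 -47.7 373.7] rpy [179.9  -0.2  32.4] t 7.28 F [-0.2  0.6  0.9]
shift [-0.882 -1.346  1.431] turn [ 0.004 -0.002 -1.493]
```

>>> play_rows([
  {"hand":0.6,"tx":-0.25,"ty":-0.3,"tz":0,"ax":0,"ay":0,"az":-0.12},
  {"hand":1,"tx":-0.5,"ty":-0.6,"tz":0,"ax":0,"ay":0,"az":-0.24},
  {"hand":1,"tx":-0.7,"ty":-0.9,"tz":0,"ax":0,"ay":0,"az":-0.36},
  {"hand":1,"tx":-0.88,"ty":-1,"tz":0,"ax":0,"ay":0,"az":-0.48},
  {"hand":1,"tx":-0.88,"ty":-1,"tz":0,"ax":0,"ay":0,"az":-0.6},
  {"hand":1,"tx":-0.88,"ty":-1,"tz":0,"ax":0,"ay":0,"az":-0.72},
  {"hand":1,"tx":-0.88,"ty":-1,"tz":0.1,"ax":0,"ay":0,"az":-0.84},
  {"hand":1,"tx":-0.88,"ty":-1,"tz":0.2,"ax":0,"ay":0,"az":-0.95},
  {"hand":1,"tx":-0.88,"ty":-1,"tz":0.4,"ax":0,"ay":0,"az":-1},
  {"hand":1,"tx":-0.88,"ty":-1,"tz":0.5,"ax":0,"ay":0,"az":-1},
])

```text
time_s: 8.12
tool_pos: [443.6, 163.0, 318.1]
orientation: [-3.14, 0.001, 1.615]
ft_force: [0.0, -0.3, -0.9]
gripper_width: 2.7
gripper_force: 0.0
```

```bash
python3 -c "
from h import *
go(w(-88,86,230),122)"
```

```text
target [426.4 192.3 230. ] now [443.6 163.  318.1] tank [-89.   52.  318.1] rpy [-179.9    0.    92.5] t 8.12 F [ 0.  -0.3 -0.9]
shift [ 0.301 -0.157  0.881] turn [-0.002  0.    -0.491]
```

>>> play_rows([
  {"hand":1,"tx":0.15,"ty":-0.08,"tz":0.1,"ax":0,"ay":0,"az":-0.12},
  {"hand":1,"tx":0.3,"ty":-0.157,"tz":0.2,"ax":0,"ay":0,"az":-0.24},
  {"hand":1,"tx":0.3,"ty":-0.157,"tz":0.3,"ax":0,"ay":0,"az":-0.36},
  {"hand":1,"tx":0.3,"ty":-0.157,"tz":0.5,"ax":0,"ay":0,"az":-0.48},
  {"hand":1,"tx":0.3,"ty":-0.157,"tz":0.75,"ax":0,"ay":0,"az":-0.491},
  {"hand":1,"tx":0.3,"ty":-0.157,"tz":0.9,"ax":0,"ay":0,"az":-0.491},
  {"hand":1,"tx":0.3,"ty":-0.157,"tz":0.98,"ax":0,"ay":0,"az":-0.491},
  {"hand":1,"tx":0.3,"ty":-0.157,"tz":0.98,"ax":0,"ay":0,"az":-0.491},
])

```text
time_s: 8.78
tool_pos: [426.6, 192.2, 221.0]
orientation: [-3.139, -0.001, 2.125]
ft_force: [-0.9, -0.8, -0.7]
gripper_width: 0.4
gripper_force: 0.0
```

```bash
python3 -c "
from h import *
go(w(-88,86,179),122)"
```

```text
target [426.4 192.3 179. ] now [426.6 192.2 221. ] tank [-87.9  85.8 221. ] rpy [-179.9   -0.   121.8] t 8.78 F [-0.9 -0.8 -0.7]
shift [ 0.001 -0.     0.42 ] turn [-0.002 -0.001 -0.004]
```

>>> play_rows([
  {"hand":1,"tx":0,"ty":0,"tz":0.08,"ax":0,"ay":0,"az":0},
  {"hand":1,"tx":0,"ty":0,"tz":0.12,"ax":0,"ay":0,"az":0},
  {"hand":1,"tx":0,"ty":0,"tz":0.16,"ax":0,"ay":0,"az":0},
  {"hand":1,"tx":0,"ty":0,"tz":0.2,"ax":0,"ay":0,"az":0},
  {"hand":1,"tx":0,"ty":0,"tz":0.24,"ax":0,"ay":0,"az":0},
  {"hand":1,"tx":0,"ty":0,"tz":0.28,"ax":0,"ay":0,"az":0},
  {"hand":1,"tx":0,"ty":0,"tz":0.32,"ax":0,"ay":0,"az":0},
  {"hand":1,"tx":0,"ty":0,"tz":0.36,"ax":0,"ay":0,"az":0},
  {"hand":1,"tx":0,"ty":0,"tz":0.39,"ax":0,"ay":0,"az":0},
  {"hand":1,"tx":0,"ty":0,"tz":0.39,"ax":0,"ay":0,"az":0},
])

```text
time_s: 9.62
tool_pos: [427.0, 192.4, 182.8]
orientation: [-3.141, -0.0, 2.127]
ft_force: [-0.2, -0.8, 0.6]
gripper_width: 0.3
gripper_force: 0.0
```

>>> play_rows([
  {"hand":1,"tx":0,"ty":0,"tz":0.02,"ax":0,"ay":0,"az":0},
  {"hand":1,"tx":0,"ty":0,"tz":0.04,"ax":0,"ay":0,"az":0},
  {"hand":1,"tx":0,"ty":0,"tz":0.04,"ax":0,"ay":0,"az":0},
  {"hand":1,"tx":0,"ty":0,"tz":0.04,"ax":0,"ay":0,"az":0},
])

```text
time_s: 9.95
tool_pos: [427.0, 192.4, 179.2]
orientation: [-3.141, -0.0, 2.127]
ft_force: [0.3, -1.9, 1.2]
gripper_width: 0.5
gripper_force: 0.4
```

>>> play_rows([
  {"hand":1,"tx":0,"ty":0,"tz":0.01,"ax":0,"ay":0,"az":0},
  {"hand":1,"tx":0,"ty":0,"tz":0.02,"ax":0,"ay":0,"az":0},
  {"hand":1,"tx":0,"ty":0,"tz":0.02,"ax":0,"ay":0,"az":0},
])

```text
time_s: 10.2
tool_pos: [427.1, 192.4, 178.9]
orientation: [3.141, 0.0, 2.127]
ft_force: [-8.3, -3.4, 19.8]
gripper_width: 0.6
gripper_force: 9.9
```

```bash
python3 -c "
from h import *
im=env.capture('scene');cv2.imwrite('pics/s3.png',cv2.resize(im[100:280,140:340],None,fx=4,fy=3.3))
go(w(-88,86,179),122)"
```

```text
target [426.4 192.3 179. ] now [427.1 192.4 178.9] tank [-87.3  85.7 178.9] rpy [180.    0.  121.9] t 10.25 F [-8.7 -3.1 20.4]
shift [ 0.003 -0.007 -0.001] turn [ 0.001  0.    -0.002]
```

View pics/s3.png

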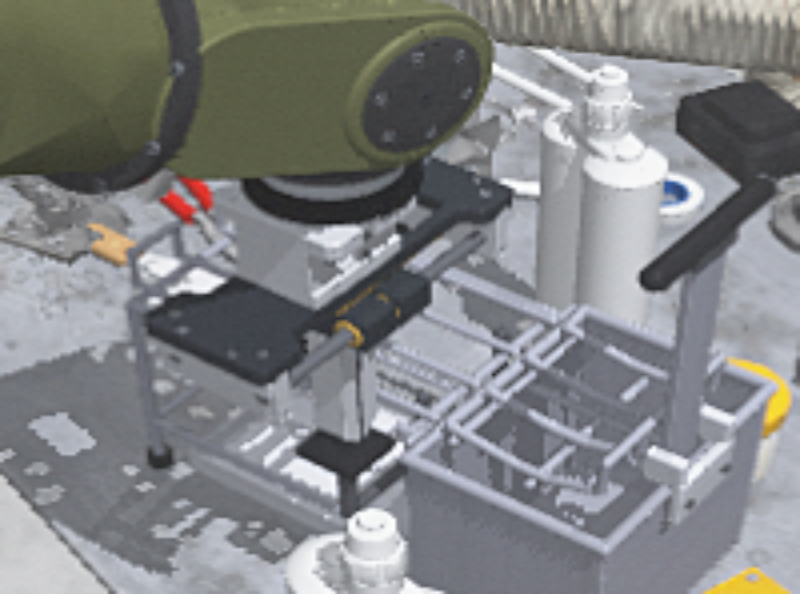

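The picture shows the pad pressed level, no pins standing, and the cradle rods level with the rack. The force step confirms the keeper's stop. Next I go up and behind the balls.

>>> play_rows([
  {"hand":1,"tx":0,"ty":0,"tz":-0.2,"ax":0,"ay":0,"az":0},
  {"hand":1,"tx":0,"ty":0,"tz":-0.5,"ax":0,"ay":0,"az":0},
  {"hand":1,"tx":0,"ty":0,"tz":-0.85,"ax":0,"ay":0,"az":0},
  {"hand":0.6,"tx":0,"ty":0,"tz":-0.85,"ax":0,"ay":0,"az":0},
])

```text
time_s: 10.58
tool_pos: [428.6, 193.0, 268.2]
orientation: [3.134, 0.002, 2.127]
ft_force: [0.7, 0.1, 0.9]
gripper_width: 4.2
gripper_force: 0.0
```

```bash
python3 -c "
from h import *
go(w(0,230,262),122)"
```

```text
target [424.7 361.1 262. ] now [428.6 193.  268.2] tank [-85.8  85.5 268.2] rpy [1.795e+02 1.000e-01 1.219e+02] t 10.58 F [0.7 0.1 0.9]
shift [1.448 0.854 0.066] turn [ 0.008  0.002 -0.002]
```

>>> play_rows([
  {"hand":0.4,"tx":0.35,"ty":0.21,"tz":0,"ax":0,"ay":0,"az":0},
  {"hand":0.4,"tx":0.7,"ty":0.42,"tz":0,"ax":0,"ay":0,"az":0},
  {"hand":0.4,"tx":1,"ty":0.6,"tz":0,"ax":0,"ay":0,"az":0},
  {"hand":0.4,"tx":1,"ty":0.85,"tz":0,"ax":0,"ay":0,"az":0},
])

```text
time_s: 10.92
tool_pos: [444.4, 326.1, 262.3]
orientation: [3.142, -0.001, 2.13]
ft_force: [1.0, 0.3, 1.1]
gripper_width: 30.3
gripper_force: 0.0
```

>>> play_rows([
  {"hand":0.4,"tx":0.25,"ty":0,"tz":0,"ax":0,"ay":0,"az":0},
  {"hand":0.4,"tx":0.45,"ty":0,"tz":0,"ax":0,"ay":0,"az":0},
  {"hand":0.4,"tx":0.45,"ty":0,"tz":0,"ax":0,"ay":0,"az":0},
  {"hand":0.4,"tx":0.45,"ty":0,"tz":0,"ax":0,"ay":0,"az":0},
])

```text
time_s: 11.25
tool_pos: [422.4, 360.9, 261.9]
orientation: [-3.141, 0.0, 2.128]
ft_force: [-0.2, -0.6, 0.0]
gripper_width: 55.2
gripper_force: 0.0
```

```bash
python3 -c "
from h import *
go(w(0,230,190),122)
im=env.capture('scene');blobs(im,(180,130,350,260),70,40)
cv2.imwrite('pics/s4.png',cv2.resize(im[80:260,120:320],None,fx=4,fy=3.3))"
```

```text
target [424.7 361.1 190. ] now [422.4 360.9 261.9] tank [ -2.1 231.1 261.9] rpy [-180.    0.  122.] t 11.25 F [-0.2 -0.6  0. ]
shift [-0.01   0.021  0.719] turn [-0.001  0.    -0.001]
238.0 rect [226. 235.] [16.4 17.9] 42.0 circ 226.0 235.0 11.2
1148.0 rect [220.  179.7] [28.8 53.2] 36.9 circ 219.0 179.0 26.6
573.0 rect [321.5 160.6] [34.5 59. ] 10.4 circ 321.0 160.5 32.6
```

View pics/s4.png

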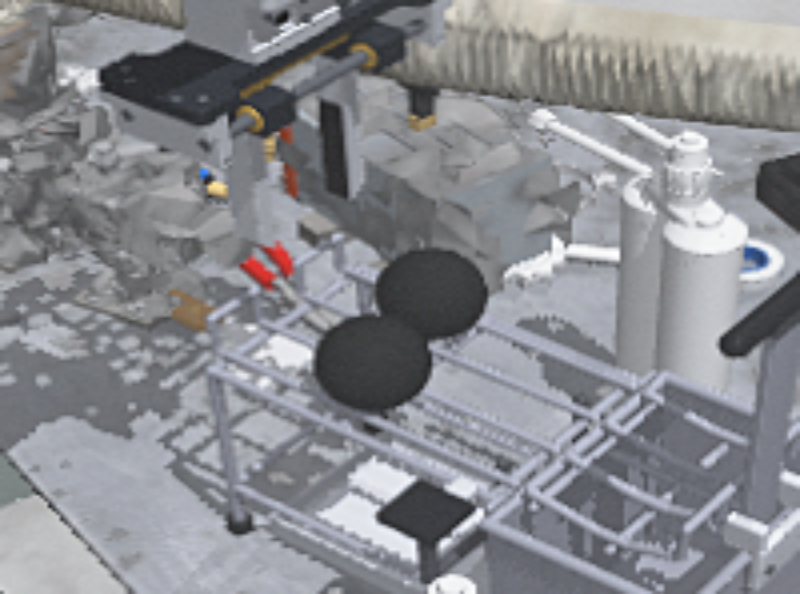

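The balls have not moved, both pins are down, and the open fingers stand above the far end of the rack. Going down behind the balls.

>>> play_rows([
  {"hand":0.4,"tx":0,"ty":0.02,"tz":0.2,"ax":0,"ay":0,"az":0},
  {"hand":0.4,"tx":0,"ty":0.02,"tz":0.4,"ax":0,"ay":0,"az":0},
  {"hand":0.4,"tx":0,"ty":0.02,"tz":0.6,"ax":0,"ay":0,"az":0},
  {"hand":0.4,"tx":0,"ty":0.02,"tz":0.72,"ax":0,"ay":0,"az":0},
  {"hand":0.4,"tx":0,"ty":0.02,"tz":0.72,"ax":0,"ay":0,"az":0},
])

```text
time_s: 11.72
tool_pos: [424.2, 360.0, 187.9]
orientation: [-3.138, 0.0, 2.126]
ft_force: [0.1, 0.1, -0.2]
gripper_width: 56.3
gripper_force: 0.0
```

>>> play_rows([
  {"hand":0.4,"tx":-0.03,"ty":0,"tz":0,"ax":0,"ay":0,"az":0},
  {"hand":0.4,"tx":-0.06,"ty":0,"tz":0,"ax":0,"ay":0,"az":0},
  {"hand":0.4,"tx":-0.09,"ty":0,"tz":0,"ax":0,"ay":0,"az":0},
  {"hand":0.4,"tx":-0.12,"ty":0,"tz":0,"ax":0,"ay":0,"az":0},
  {"hand":0.4,"tx":-0.15,"ty":0,"tz":0,"ax":0,"ay":0,"az":0},
  {"hand":0.4,"tx":-0.18,"ty":0,"tz":0,"ax":0,"ay":0,"az":0},
  {"hand":0.4,"tx":-0.21,"ty":0,"tz":0,"ax":0,"ay":0,"az":0},
  {"hand":0.4,"tx":-0.24,"ty":0,"tz":0,"ax":0,"ay":0,"az":0},
  {"hand":0.4,"tx":-0.27,"ty":0,"tz":0,"ax":0,"ay":0,"az":0},
  {"hand":0.4,"tx":-0.3,"ty":0,"tz":0,"ax":0,"ay":0,"az":0},
])

```text
time_s: 12.55
tool_pos: [440.4, 335.9, 190.5]
orientation: [-3.142, -0.0, 2.127]
ft_force: [-0.8, 0.4, 0.2]
gripper_width: 56.5
gripper_force: 0.2
```

```bash
python3 -c "
from h import *
go(w(0,200,190),122)
im=env.capture('scene');blobs(im,(180,130,350,260),70,40)"
```

```text
target [440.6 335.6 190. ] now [440.4 335.9 190.5] tank [ -0.  200.3 190.5] rpy [-180.    -0.   121.9] t 12.55 F [-0.8  0.4  0.2]
shift [-0.003  0.     0.005] turn [-0.    -0.    -0.002]
46.0 rect [324.8 163.9] [ 4.2 21.3] 42.0 circ 325.0 164.0 10.6
1210.0 rect [224.2 178.2] [41.5 57.6] 19.7 circ 217.8 174.8 30.0
294.0 rect [324.9 140.6] [35.9 21.1] 46.7 circ 325.5 140.0 18.4
60.0 rect [184.5 134.5] [9. 9.] 90.0 circ 183.7 134.9 5.6
```

>>> play_rows([
  {"hand":0.4,"tx":-0.04,"ty":0,"tz":0,"ax":0,"ay":0,"az":0},
  {"hand":0.4,"tx":-0.08,"ty":0,"tz":0,"ax":0,"ay":0,"az":0},
  {"hand":0.4,"tx":-0.12,"ty":0,"tz":0,"ax":0,"ay":0,"az":0},
  {"hand":0.4,"tx":-0.16,"ty":0,"tz":0,"ax":0,"ay":0,"az":0},
  {"hand":0.4,"tx":-0.2,"ty":0,"tz":0,"ax":0,"ay":0,"az":0},
  {"hand":0.4,"tx":-0.24,"ty":0,"tz":0,"ax":0,"ay":0,"az":0},
  {"hand":0.4,"tx":-0.28,"ty":0,"tz":0,"ax":0,"ay":0,"az":0},
  {"hand":0.4,"tx":-0.32,"ty":0,"tz":0,"ax":0,"ay":0,"az":0},
  {"hand":0.4,"tx":-0.36,"ty":0,"tz":0,"ax":0,"ay":0,"az":0},
  {"hand":0.4,"tx":-0.4,"ty":0,"tz":0,"ax":0,"ay":0,"az":0},
])

```text
time_s: 13.43
tool_pos: [461.7, 301.7, 190.4]
orientation: [-3.142, 0.0, 2.127]
ft_force: [0.4, 0.6, 0.0]
gripper_width: 56.2
gripper_force: 0.3
```

```bash
python3 -c "
from h import *
go(w(0,120,190),122)
im=env.capture('scene')
a=im[100:260,140:340];t=env.capture('top')[125:275,165:365]
print(proj('scene',[w(-34,y,188) for y in(124,)]),proj('scene',[w(34,124,188)]))
cv2.imwrite('pics/s5.png',np.vstack([cv2.resize(a,(533,300)),cv2.resize(t,(533,300))]))"
```

```text
target [483.  267.8 190. ] now [461.7 301.7 190.4] tank [-1.000e-01  1.601e+02  1.904e+02] rpy [-180.     0.   121.9] t 13.43 F [0.4 0.6 0. ]
shift [-0.401  0.002  0.004] turn [-0.     0.    -0.002]
[[227.63538462 197.47912578]] [[248.14743879 178.94987969]]
```

View pics/s5.png

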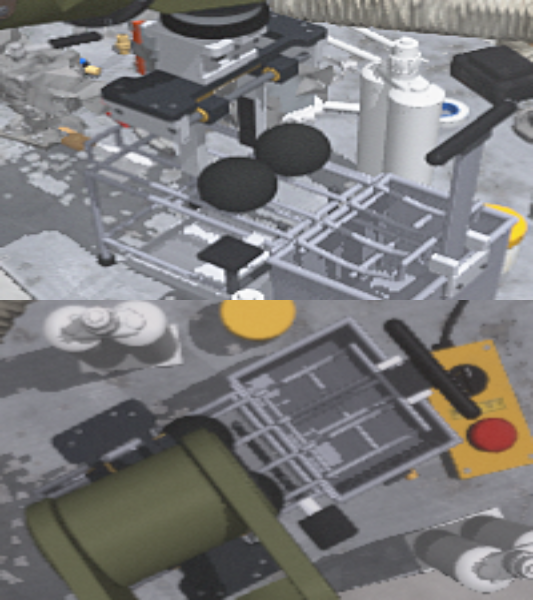

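Both balls touch the fingers and roll evenly. They are at scene pixels about (229,198) and (250,180), so y is about 122. I keep going.

>>> play_rows([
  {"hand":0.4,"tx":-0.04,"ty":0,"tz":0,"ax":0,"ay":0,"az":0},
  {"hand":0.4,"tx":-0.08,"ty":0,"tz":0,"ax":0,"ay":0,"az":0},
  {"hand":0.4,"tx":-0.12,"ty":0,"tz":0,"ax":0,"ay":0,"az":0},
  {"hand":0.4,"tx":-0.16,"ty":0,"tz":0,"ax":0,"ay":0,"az":0},
  {"hand":0.4,"tx":-0.2,"ty":0,"tz":0,"ax":0,"ay":0,"az":0},
  {"hand":0.4,"tx":-0.24,"ty":0,"tz":0,"ax":0,"ay":0,"az":0},
  {"hand":0.4,"tx":-0.28,"ty":0,"tz":0,"ax":0,"ay":0,"az":0},
  {"hand":0.4,"tx":-0.32,"ty":0,"tz":0,"ax":0,"ay":0,"az":0},
  {"hand":0.4,"tx":-0.36,"ty":0,"tz":0,"ax":0,"ay":0,"az":0},
  {"hand":0.4,"tx":-0.4,"ty":0,"tz":0,"ax":0,"ay":0,"az":0},
])

```text
time_s: 14.37
tool_pos: [482.8, 267.7, 190.4]
orientation: [-3.142, -0.0, 2.127]
ft_force: [0.2, 1.5, 0.4]
gripper_width: 56.5
gripper_force: 0.3
```

>>> play_rows([
  {"hand":0.4,"tx":-0.035,"ty":0,"tz":0,"ax":0,"ay":0,"az":0},
  {"hand":0.4,"tx":-0.07,"ty":0,"tz":0,"ax":0,"ay":0,"az":0},
  {"hand":0.4,"tx":-0.1,"ty":0,"tz":0,"ax":0,"ay":0,"az":0},
  {"hand":0.4,"tx":-0.13,"ty":0,"tz":0,"ax":0,"ay":0,"az":0},
  {"hand":0.4,"tx":-0.16,"ty":0,"tz":0,"ax":0,"ay":0,"az":0},
  {"hand":0.4,"tx":-0.19,"ty":0,"tz":0,"ax":0,"ay":0,"az":0},
  {"hand":0.4,"tx":-0.22,"ty":0,"tz":0,"ax":0,"ay":0,"az":0},
  {"hand":0.4,"tx":-0.25,"ty":0,"tz":0,"ax":0,"ay":0,"az":0},
  {"hand":0.4,"tx":-0.28,"ty":0,"tz":0,"ax":0,"ay":0,"az":0},
  {"hand":0.4,"tx":-0.3,"ty":0,"tz":0,"ax":0,"ay":0,"az":0},
])

```text
time_s: 15.2
tool_pos: [498.6, 242.3, 190.4]
orientation: [3.142, 0.0, 2.127]
ft_force: [-0.0, 0.3, 0.5]
gripper_width: 56.3
gripper_force: 0.0
```

```bash
python3 -c "
from h import *
go(w(0,60,190),122)
im=env.capture('scene');blobs(im,(215,150,310,260),70,40);cv2.imwrite('pics/s6.png',cv2.resize(im[100:260,180:350],(680,600)))
for y in(50,40,0):print(y,proj('scene',[w(-34,y,188-8*(y==0)),w(34,y,188-8*(y==0))]).round(1).tolist())"
```

```text
target [514.8 216.9 190. ] now [498.6 242.3 190.4] tank [ -0.3  90.1 190.4] rpy [180.    0.  121.9] t 15.2 F [-0.   0.3  0.5]
shift [-0.301  0.004  0.004] turn [ 0.     0.    -0.002]
210.0 rect [225.8 235.3] [16.4 18.4] 42.0 circ 226.0 235.5 11.3
924.0 rect [276.  209.5] [29.  57.3] 45.0 circ 275.2 208.8 28.7
166.0 rect [256. 179.] [24. 14.] 90.0 circ 260.5 178.9 12.2
72.0 rect [223.6 156.3] [ 6. 18.] 71.6 circ 223.5 156.0 9.0
50 [[258.0, 213.4], [277.9, 193.7]]
40 [[262.3, 215.7], [282.1, 195.8]]
0 [[279.5, 227.7], [298.8, 207.0]]
```

>>> play_rows([
  {"hand":0.4,"tx":0,"ty":0,"tz":0,"ax":0,"ay":0,"az":0},
  {"hand":0.4,"tx":0,"ty":0,"tz":0,"ax":0,"ay":0,"az":0},
  {"hand":0.4,"tx":0,"ty":0,"tz":0,"ax":0,"ay":0,"az":0},
  {"hand":0.4,"tx":0,"ty":0,"tz":0,"ax":0,"ay":0,"az":0},
  {"hand":0.4,"tx":0,"ty":0,"tz":0,"ax":0,"ay":0,"az":0},
  {"hand":0.4,"tx":0,"ty":0,"tz":0,"ax":0,"ay":0,"az":0},
  {"hand":0.4,"tx":0,"ty":0,"tz":0,"ax":0,"ay":0,"az":0},
  {"hand":0.4,"tx":0,"ty":0,"tz":0,"ax":0,"ay":0,"az":0},
  {"hand":0.4,"tx":0,"ty":0,"tz":0,"ax":0,"ay":0,"az":0},
  {"hand":0.4,"tx":0,"ty":0,"tz":0,"ax":0,"ay":0,"az":0},
])

```text
time_s: 16.08
tool_pos: [498.4, 242.6, 190.4]
orientation: [-3.142, 0.0, 2.127]
ft_force: [0.1, 0.1, -0.1]
gripper_width: 56.4
gripper_force: 0.0
```

```bash
python3 -c "
from h import *
im=env.capture('scene');blobs(im,(215,150,330,260),70,40);t=env.capture('top');blobs(t,(215,130,345,270),70,40);cv2.imwrite('pics/s6.png',np.hstack([cv2.resize(im[120:260,210:350],(400,400)),cv2.resize(t[125:275,215:365],(400,400))]))"
```

```text
108.0 rect [226. 235.] [15.6 18.4] 45.0 circ 226.0 235.0 11.2
930.0 rect [285.8 217.2] [30.5 56.1] 43.6 circ 284.0 215.5 28.4
130.0 rect [260. 179.] [24.  6.] 90.0 circ 261.0 178.9 12.1
68.0 rect [223.6 156.1] [ 5.7 18. ] 71.6 circ 223.5 156.0 9.0
232.0 rect [316.6 264.7] [ 9.9 40. ] 76.0 circ 316.5 264.5 20.0
1043.0 rect [283.3 228.8] [42.5 46.5] 65.3 circ 284.3 228.6 29.6
256.0 rect [310.7 192. ] [30.3 12.2] 67.8 circ 308.7 192.6 15.3
128.0 rect [250.9 179.8] [ 7.6 25.9] 63.4 circ 251.0 180.0 13.0
204.0 rect [232.8 178.9] [22.8 26.1] 81.5 circ 232.9 175.6 14.7
404.0 rect [283.2 162.2] [20.8 28.7] 82.9 circ 283.5 166.2 14.7
52.0 rect [292.9 143.3] [7.6 9.4] 63.4 circ 293.0 143.5 5.2
632.0 rect [324.9 161.5] [55.4 27.6] 38.7 circ 327.0 159.0 28.8
```

View pics/s6.png

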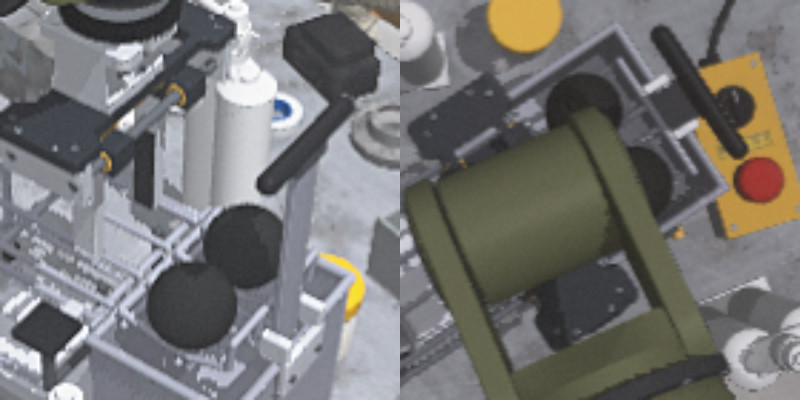

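Both balls lie in the cradles of the raised lift, at scene pixels about (277,226) and (295,206), which puts y at about 5. Back to the handle.

>>> play_rows([
  {"hand":0.3,"tx":0,"ty":0,"tz":-0.15,"ax":0,"ay":0,"az":0},
  {"hand":0.3,"tx":0,"ty":0,"tz":-0.5,"ax":0,"ay":0,"az":0},
  {"hand":0.3,"tx":0,"ty":0,"tz":-0.9,"ax":0,"ay":0,"az":0},
  {"hand":0.3,"tx":0,"ty":0,"tz":-1,"ax":0,"ay":0,"az":0},
])

```text
time_s: 16.52
tool_pos: [499.3, 243.0, 296.5]
orientation: [3.134, 0.001, 2.127]
ft_force: [-0.3, 1.1, 1.1]
gripper_width: 65.6
gripper_force: 0.0
```

>>> play_rows([
  {"hand":0.3,"tx":0,"ty":0,"tz":-0.4,"ax":0,"ay":0,"az":0.1},
  {"hand":0.3,"tx":0,"ty":0,"tz":-0.8,"ax":0,"ay":0,"az":0.2},
  {"hand":0.3,"tx":-0.2,"ty":0,"tz":-0.9,"ax":0,"ay":0,"az":0.32},
  {"hand":0.3,"tx":-0.4,"ty":0,"tz":-0.9,"ax":0,"ay":0,"az":0.44},
  {"hand":0.3,"tx":-0.6,"ty":0,"tz":-0.9,"ax":0,"ay":0,"az":0.56},
  {"hand":0.3,"tx":-0.8,"ty":0,"tz":-0.9,"ax":0,"ay":0,"az":0.68},
  {"hand":0.3,"tx":-1,"ty":0,"tz":-0.9,"ax":0,"ay":0,"az":0.8},
  {"hand":0.3,"tx":-1,"ty":0,"tz":-0.9,"ax":0,"ay":0,"az":0.9},
  {"hand":0.3,"tx":-1,"ty":0,"tz":-0.9,"ax":0,"ay":0,"az":1},
  {"hand":0.3,"tx":-1,"ty":0,"tz":-0.9,"ax":0,"ay":0,"az":1},
])

```text
time_s: 17.35
tool_pos: [551.4, 157.4, 380.1]
orientation: [-3.141, 0.0, 1.074]
ft_force: [-0.2, -0.0, 1.0]
gripper_width: 66.0
gripper_force: 0.0
```

```bash
python3 -c "
from h import *
P=w(0,-47.5,370);P[:2]=571.9,126.4
go(P,32.4)"
```

```text
target [571.9 126.4 370. ] now [551.4 157.4 380.1] tank [ -0.5  -9.8 380.1] rpy [-180.     0.    61.5] t 17.35 F [-0.2 -0.   1. ]
shift [-0.174  0.328  0.101] turn [-0.     0.     0.486]
```

>>> play_rows([
  {"hand":0.3,"tx":-0.09,"ty":0.16,"tz":0,"ax":0,"ay":0,"az":0.12},
  {"hand":0.3,"tx":-0.174,"ty":0.328,"tz":0,"ax":0,"ay":0,"az":0.24},
  {"hand":0.3,"tx":-0.174,"ty":0.328,"tz":0,"ax":0,"ay":0,"az":0.36},
  {"hand":0.3,"tx":-0.174,"ty":0.328,"tz":0,"ax":0,"ay":0,"az":0.486},
  {"hand":0.3,"tx":-0.174,"ty":0.328,"tz":0,"ax":0,"ay":0,"az":0.486},
  {"hand":0.3,"tx":-0.174,"ty":0.328,"tz":0.15,"ax":0,"ay":0,"az":0.486},
  {"hand":0.3,"tx":-0.174,"ty":0.328,"tz":0.3,"ax":0,"ay":0,"az":0.486},
  {"hand":0.3,"tx":-0.174,"ty":0.328,"tz":0.45,"ax":0,"ay":0,"az":0.486},
  {"hand":0.3,"tx":-0.174,"ty":0.328,"tz":0.59,"ax":0,"ay":0,"az":0.486},
  {"hand":0.3,"tx":-0.174,"ty":0.328,"tz":0.59,"ax":0,"ay":0,"az":0.486},
])

```text
time_s: 18.18
tool_pos: [571.2, 127.1, 318.7]
orientation: [-3.14, 0.004, 0.577]
ft_force: [0.1, 0.7, -0.5]
gripper_width: 65.8
gripper_force: 0.0
```

>>> play_rows([
  {"hand":0.6,"tx":0,"ty":0,"tz":0,"ax":0,"ay":0,"az":0},
  {"hand":0.7,"tx":0,"ty":0,"tz":0,"ax":0,"ay":0,"az":0},
  {"hand":0.8,"tx":0,"ty":0,"tz":0,"ax":0,"ay":0,"az":0},
  {"hand":0.85,"tx":0,"ty":0,"tz":0,"ax":0,"ay":0,"az":0},
  {"hand":1,"tx":0,"ty":0,"tz":0,"ax":0,"ay":0,"az":0},
  {"hand":1,"tx":0,"ty":0,"tz":0,"ax":0,"ay":0,"az":0},
  {"hand":1,"tx":0,"ty":0,"tz":0,"ax":0,"ay":0,"az":0},
  {"hand":1,"tx":0,"ty":0,"tz":0,"ax":0,"ay":0,"az":0},
  {"hand":1,"tx":0,"ty":0,"tz":0,"ax":0,"ay":0,"az":0},
  {"hand":1,"tx":0,"ty":0,"tz":0,"ax":0,"ay":0,"az":0},
])

```text
time_s: 19.02
tool_pos: [571.8, 127.1, 321.5]
orientation: [-3.141, 0.0, 0.571]
ft_force: [-1.5, 0.6, 1.4]
gripper_width: 13.4
gripper_force: 30.0
```

```bash
python3 -c "
from h import *
P=w(0,-47.5,195.8);go(P,32.4)
im=env.capture('scene');blobs(im,(240,170,330,260),70,200)"
```

```text
target [571.8 125.7 195.8] now [571.8 127.1 321.5] tank [  0.7 -46.3 321.5] rpy [-180.     0.    32.7] t 19.02 F [-1.5  0.6  1.4]
shift [-0.008  0.012  1.257] turn [-0.     0.     0.005]
1034.0 rect [286.2 216.7] [30.5 57.4] 43.5 circ 285.7 216.3 28.8
```

Gripped, and the balls are still in place. Lowering slowly.

>>> play_rows([
  {"hand":1,"tx":0,"ty":0,"tz":0.02,"ax":0,"ay":0,"az":0},
  {"hand":1,"tx":0,"ty":0,"tz":0.06,"ax":0,"ay":0,"az":0},
  {"hand":1,"tx":0,"ty":0,"tz":0.1,"ax":0,"ay":0,"az":0},
  {"hand":1,"tx":0,"ty":0,"tz":0.14,"ax":0,"ay":0,"az":0},
  {"hand":1,"tx":0,"ty":0,"tz":0.18,"ax":0,"ay":0,"az":0},
  {"hand":1,"tx":0,"ty":0,"tz":0.22,"ax":0,"ay":0,"az":0},
  {"hand":1,"tx":0,"ty":0,"tz":0.26,"ax":0,"ay":0,"az":0},
  {"hand":1,"tx":0,"ty":0,"tz":0.3,"ax":0,"ay":0,"az":0},
  {"hand":1,"tx":0,"ty":0,"tz":0.34,"ax":0,"ay":0,"az":0},
  {"hand":1,"tx":0,"ty":0,"tz":0.37,"ax":0,"ay":0,"az":0},
])

```text
time_s: 19.9
tool_pos: [571.8, 127.1, 283.8]
orientation: [-3.141, 0.0, 0.571]
ft_force: [-2.2, 4.1, 2.8]
gripper_width: 13.2
gripper_force: 30.0
```

>>> play_rows([
  {"hand":1,"tx":0,"ty":0,"tz":0.04,"ax":0,"ay":0,"az":0},
  {"hand":1,"tx":0,"ty":0,"tz":0.08,"ax":0,"ay":0,"az":0},
  {"hand":1,"tx":0,"ty":0,"tz":0.12,"ax":0,"ay":0,"az":0},
  {"hand":1,"tx":0,"ty":0,"tz":0.16,"ax":0,"ay":0,"az":0},
  {"hand":1,"tx":0,"ty":0,"tz":0.2,"ax":0,"ay":0,"az":0},
  {"hand":1,"tx":0,"ty":0,"tz":0.24,"ax":0,"ay":0,"az":0},
  {"hand":1,"tx":0,"ty":0,"tz":0.28,"ax":0,"ay":0,"az":0},
  {"hand":1,"tx":0,"ty":0,"tz":0.32,"ax":0,"ay":0,"az":0},
  {"hand":1,"tx":0,"ty":0,"tz":0.36,"ax":0,"ay":0,"az":0},
  {"hand":1,"tx":0,"ty":0,"tz":0.4,"ax":0,"ay":0,"az":0},
])

```text
time_s: 20.73
tool_pos: [571.8, 127.1, 244.0]
orientation: [-3.141, 0.0, 0.571]
ft_force: [-2.8, 4.0, 2.0]
gripper_width: 13.0
gripper_force: 30.0
```

>>> play_rows([
  {"hand":1,"tx":0,"ty":0,"tz":0.04,"ax":0,"ay":0,"az":0},
  {"hand":1,"tx":0,"ty":0,"tz":0.08,"ax":0,"ay":0,"az":0},
  {"hand":1,"tx":0,"ty":0,"tz":0.12,"ax":0,"ay":0,"az":0},
  {"hand":1,"tx":0,"ty":0,"tz":0.16,"ax":0,"ay":0,"az":0},
  {"hand":1,"tx":0,"ty":0,"tz":0.2,"ax":0,"ay":0,"az":0},
  {"hand":1,"tx":0,"ty":0,"tz":0.24,"ax":0,"ay":0,"az":0},
  {"hand":1,"tx":0,"ty":0,"tz":0.28,"ax":0,"ay":0,"az":0},
  {"hand":1,"tx":0,"ty":0,"tz":0.32,"ax":0,"ay":0,"az":0},
  {"hand":1,"tx":0,"ty":0,"tz":0.36,"ax":0,"ay":0,"az":0},
  {"hand":1,"tx":0,"ty":0,"tz":0.4,"ax":0,"ay":0,"az":0},
])

```text
time_s: 21.57
tool_pos: [571.8, 127.1, 204.0]
orientation: [-3.141, 0.0, 0.571]
ft_force: [-3.2, 4.2, 2.3]
gripper_width: 13.0
gripper_force: 30.0
```

>>> play_rows([
  {"hand":1,"tx":0,"ty":0,"tz":0.02,"ax":0,"ay":0,"az":0},
  {"hand":1,"tx":0,"ty":0,"tz":0.04,"ax":0,"ay":0,"az":0},
  {"hand":1,"tx":0,"ty":0,"tz":0.06,"ax":0,"ay":0,"az":0},
  {"hand":1,"tx":0,"ty":0,"tz":0.07,"ax":0,"ay":0,"az":0},
  {"hand":1,"tx":0,"ty":0,"tz":0.08,"ax":0,"ay":0,"az":0},
  {"hand":1,"tx":0,"ty":0,"tz":0.08,"ax":0,"ay":0,"az":0},
])

```text
time_s: 22.07
tool_pos: [571.8, 127.1, 196.5]
orientation: [-3.141, -0.0, 0.571]
ft_force: [-3.5, 5.2, 3.2]
gripper_width: 12.9
gripper_force: 30.0
```

>>> play_rows([
  {"hand":1,"tx":0,"ty":0,"tz":0.01,"ax":0,"ay":0,"az":0},
  {"hand":1,"tx":0,"ty":0,"tz":0.02,"ax":0,"ay":0,"az":0},
  {"hand":1,"tx":0,"ty":0,"tz":0.02,"ax":0,"ay":0,"az":0},
])

```text
time_s: 22.32
tool_pos: [571.9, 127.1, 196.4]
orientation: [3.141, -0.002, 0.571]
ft_force: [-10.8, 3.5, 19.4]
gripper_width: 12.9
gripper_force: 30.0
```

On the bottom: the force rises with no further travel. I relax, release slowly and go up.

>>> play_rows([
  {"hand":1,"tx":0,"ty":0,"tz":-0.015,"ax":0,"ay":0,"az":0},
  {"hand":0.3,"tx":0,"ty":0,"tz":-0.015,"ax":0,"ay":0,"az":0},
  {"hand":0.3,"tx":0,"ty":0,"tz":-0.015,"ax":0,"ay":0,"az":0},
  {"hand":0.3,"tx":0,"ty":0,"tz":-0.015,"ax":0,"ay":0,"az":0},
  {"hand":0.3,"tx":0,"ty":0,"tz":-0.015,"ax":0,"ay":0,"az":0},
  {"hand":0.3,"tx":0,"ty":0,"tz":-0.015,"ax":0,"ay":0,"az":0},
  {"hand":0.3,"tx":0,"ty":0,"tz":-0.015,"ax":0,"ay":0,"az":0},
  {"hand":0.3,"tx":0,"ty":0,"tz":-0.3,"ax":0,"ay":0,"az":0},
  {"hand":0.3,"tx":0,"ty":0,"tz":-0.65,"ax":0,"ay":0,"az":0},
  {"hand":0.3,"tx":0,"ty":0,"tz":-1,"ax":0,"ay":0,"az":0},
])

```text
time_s: 23.15
tool_pos: [571.5, 126.8, 295.3]
orientation: [-3.141, 0.001, 0.571]
ft_force: [0.5, 1.0, 0.1]
gripper_width: 65.5
gripper_force: 0.0
```

>>> play_rows([
  {"hand":0.3,"tx":0,"ty":0,"tz":0,"ax":0,"ay":0,"az":0},
  {"hand":0.3,"tx":0,"ty":0,"tz":0,"ax":0,"ay":0,"az":0},
  {"hand":0.3,"tx":0,"ty":0,"tz":0,"ax":0,"ay":0,"az":0},
  {"hand":0.3,"tx":0,"ty":0,"tz":0,"ax":0,"ay":0,"az":0},
])

```text
time_s: 23.48
tool_pos: [571.6, 126.8, 292.9]
orientation: [-3.141, 0.002, 0.571]
ft_force: [0.5, 0.3, 0.0]
gripper_width: 65.8
gripper_force: 0.0
```

```bash
python3 -c "
from h import *
im=env.capture('scene');blobs(im,(240,190,350,290),70,100)
print(proj('scene',[w(-34,5,54),w(34,5,54),w(0,-47.5,199)]).round(1).tolist())"
```

```text
503.0 rect [292.5 240.3] [23.3 41. ] 20.9 circ 295.0 241.0 21.9
[[275.0, 267.6], [292.8, 247.3], [311.2, 221.0]]
```

```bash
python3 -c "
from h import *
im=env.capture('scene');blobs(im,(285,190,345,240),80,40)
blobs(im,(255,225,310,290),80,100)
t=env.capture('top');blobs(t,(250,140,345,240),60,60);print(proj('top',[w(-34,5,54),w(34,5,54)]).round(1).tolist())"
```

```text
320.0 rect [307.1 224.9] [12.1 51.8] 49.4 circ 305.0 222.5 25.9
546.0 rect [292.2 240.4] [23.7 40.5] 20.2 circ 294.5 241.0 21.6
2415.0 rect [304.8 195.8] [103.4  55.5] 71.0 circ 313.4 192.4 52.7
[[296.5, 194.9], [280.3, 170.7]]
```

The handle sits at its lowest position, the visible ball is where expected, and the arm is clear. Handing in.

```bash
python3 -c "
from cell import env
print(env.close_job())"
```

```text
the job is handed in; nothing more can be done
None
```

I raised the lift, pressed the keeper, rolled both balls onto the cradles, lowered the lift to the bottom and handed the job in at about 24 s. The verdict was not shown, and my last look only clearly showed the far ball; the near one was hidden by the tank wall.

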